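# Open the insert case in the calibration lab

## Task

Open the longer of the two sliding-lid cases: raise its lid by the handle until it clears the lip at the open end (it stays captive under the side rails), slide it all the way out of its grooves over that lip, and lay it flat, handle up, on the middle of the cork mat. Leave the shorter case closed.

Things in the scene. Friction and masses are not known exactly. Their poses are not given: they have to be found in the camera images.
- long: Longer grey case, fixed, 150 (x) by 100 (y) by 57 high; origin: centre of underside. Open end -x, roughly towards the robot. Closed lid lies centred on ledges 30 high, play 2 at each end, 4 each side. Lip at -x end, 38 high, 7 thick. Side rails overhang the lid at 52 to 57 high, 59 apart: it can rise 18, must rise over 8, best 13. Free after sliding 141 to -x. All mm.
- long_lid_grip (a point): Grip point on the longer case's loose lid: aluminium plate 132 (x) by 76 by 4 mm, 0.12 kg, with a black upright handle in its middle, 14 thick (x), 36 wide (y), 46 tall. Point: on the handle's centre line, 34 mm above the plate's underside, 16 below the handle's top. Closed: axes as the case's, z up, point 64 mm above the bench. Grip from above, fingers closing along x (rails beside it in y).
- mat_mid (a point): Centre of the top of the cork mat, fixed flat on the bench between the two cases and nearer the robot: 190 mm along x, 150 mm along y, 3 mm thick; z up.
- short_lid_grip (a point): Grip point on the lid of the shorter case, which must stay closed. Case and lid are made like the longer ones, but the case is 100 mm and its lid 82 mm long (x); it stands on the other side of the mat. Same handle, same heights.
Things that resemble listed ones, but are neither listed nor needed, are in the scene too. Leave any red look-alike of the part that bears long_lid_grip alone.

How it is judged:
By the outcome, as a careful person would: the job done as asked, in the order asked, and still so for the second after the job is handed in, with the robot touching nothing.
It also fails if it takes over 43 s, if anything falls off the work surface, if the arm or the gripper's body presses on something with over 40 N, if the wrist force passes 120 N, or if a joint passes its speed limit or range.

## Robot

A 6-joint arm with a two-finger parallel gripper is mounted at the origin on the work surface. World frame = base frame: x ahead of the robot, y to its left, z up, the work surface at z = 0. Lengths are in m, angles in rad, forces in N, time in s.
With the tool pointing down it reaches from about 0.375 to 0.925 m from the base axis. Payload 5.7 kg.
Tool frame: the origin (TCP) lies at the very end of the fingers, on their centre line; the grasp point (between the pads) lies robot.hold_point_z behind it (robot.hold_point_z is the distance from the TCP to the grasp point, in m); z points along the fingers, y is the direction in which the jaws open and shut (so a half turn about z gives the same grasp; the last joint's range is limited). The gripper opens to 85 mm and grips with 20 to 120 N. Pads are 22 mm wide; open, the fingers measure 114 mm over their backs; the gripper's body (76 mm by 85 mm) begins 54 mm behind the grasp point. The pads swing forward as they close: fully open they stand 13 mm farther back than shut.
Start: joints at [-1.434, 0.359, 1.51, -0, 1.272, -0.115], TCP at [0.149, -0.581, 0.231] pointing down, gripper open.
Joint ranges: [-2.97, 2.97], [-1.01, 2.36], [0.21, 2.38], [-0.96, 4.11], [0.2, 2.71], [-2.98, 2.98]. Speed limits (rad/s): [2.39, 2.39, 3.14, 3.14, 3.14, 3.14].

## Interface

Orientations are given as a rotation vector (axis times angle).
In Python, from plant import robot gives the robot as it stands. The module is installed in compiled form; this text tells all that it offers.
- The arm moves only by the shell command python3 -m jog 'ROWS' [OPENING] [FORCE]. ROWS is JSON, a list of rows, each a list of 6 numbers: the shift along the tool's x, y, z in mm, then the turn, a rotation vector about the tool's x, y, z in degrees. A call has 1 to 20 rows; each row shifts and turns the pose as measured when the row begins, along the tool's axes as they then stand; what a row does not reach is not made up. A row lasts 1/8 s, in which the tool goes at most 62.5 mm and 10.7 degrees, less where a joint would pass 70% of its speed; a pose out of reach is approached as far as the arm can. A call is refused whole if a number of a shift passes 62.5 or a number of a turn 10.7, either way. A call with a gripper value outside its range is refused whole. OPENING is the finger opening in mm, from 0 to 85.4, set as the call begins (- or left out, the last holds). The fingers move at their own pace and stop on an object; FORCE is the grip in N (left out, the last holds). Time passes only in rows, so rows that do not move let the fingers close. It gives the time, the measured TCP pose, the force and the opening at its end, in the units of the state.
- robot.get_state(): the state, without advancing time (a new reading comes with each control period).
- robot.snapshot(name): name is "scene" or "top" or "wrist"; returns a dict with "color" (420x560x3 uint8, blue, green, red), "fovy" (degrees; the focal length in pixels is half the picture's height over the tangent of half this angle, whatever the lens; pixels are square), "cx", "cy" (the principal point, pixels), "R" (3x3) and "t" (3): a world point X has camera coordinates R X + t. Camera axes: x right, y down, z forward; pixel columns grow to the right and rows downward; lengths in m; the calibration is good to about 2 mm. A picture is of the moment at which its call begins. There is no depth.
- robot.close_job(): hands the job in, once; it reports no verdict.
The state is a dict: "time": time; "joint_pos": joint angles; "dq": joint speeds; "joint_efforts": joint torques, N m; "ee_pos": TCP position; "ee_rot": TCP orientation; "wrist_force": force on the tool from outside, world axes, zero at the start; "torque": the same for the moment, N m; "width": finger opening in m.
Only numpy, scipy, OpenCV 4.12 (cv2) and the standard library are available. Lean on these libraries where they do the work, as an engineer would, in place of code of your own. Each camera call takes 0.05 s, during which the arm holds its last target. There are 200 camera calls.

## Working session

There is one attempt and no reset: what is moved stays moved. The work goes in short steps, Python scripts to look and compute and a shell command to move; the robot and the scene stay as the last step left them, time stands still between calls to the robot, and variables do not carry over. Pictures are saved under pics/ and viewed, about 8 in all and at most 12, crops included, and the job is handed in when it is done.

```bash
mkdir -p pics
cat > h.py <<'E'
import numpy as np, cv2
from plant import robot
from scipy.spatial.transform import Rotation as Ro
def K(s):
    f=s["color"].shape[0]/2/np.tan(np.radians(s["fovy"])/2); return f,s["cx"],s["cy"]
def ray(s,u,v,z):
    f,cx,cy=K(s); R=np.array(s["R"]);t=np.array(s["t"])
    c=-R.T@t; d=R.T@np.array([(u-cx)/f,(v-cy)/f,1]); return c+d*(z-c[2])/d[2]
def proj(s,X):
    f,cx,cy=K(s); p=np.array(s["R"])@np.array(X)+np.array(s["t"]); return np.array([cx+f*p[0]/p[2],cy+f*p[1]/p[2]])
E
python3 - <<'E'
from h import *
import pickle
d={}
for n in("top","scene"):
    s=robot.snapshot(n);d[n]=s;cv2.imwrite(f"pics/{n}0.png",s["color"])
    print(n,K(s),-np.array(s["R"]).T@s["t"])
pickle.dump(d,open("s0.pkl","wb"))
st=robot.get_state();print(st["time"],st["ee_pos"],st["ee_rot"],st["width"],Ro.from_rotvec(st["ee_rot"]).as_matrix().round(3),robot.hold_point_z)
E
```

```text
top (np.float64(458.3624567702373), 277.2170532332369, 211.0613858184299) [ 0.41971513 -0.00298076  0.89699378]
scene (np.float64(483.1051821036857), 279.8510237355188, 214.5404587111828) [ 1.29984003 -0.00264896  0.68740421]
0.1 [ 0.14939748 -0.58046147  0.23052259] [-3.11504595e+00 -3.94218342e-01  1.89420840e-05] 0.08526609658324875 [[ 0.968  0.249 -0.   ]
 [ 0.249 -0.968  0.002]
 [ 0.    -0.002 -1.   ]] 0.0187
```

View pics/top0.png

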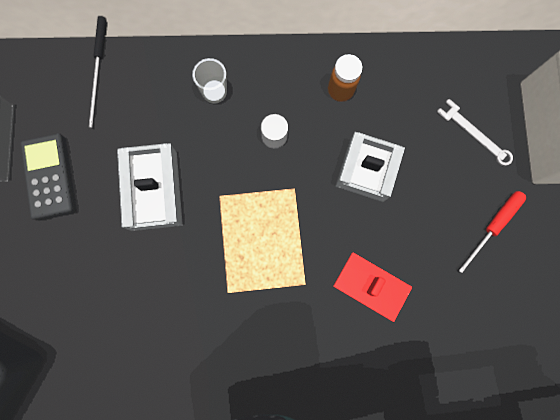

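View pics/scene0.png

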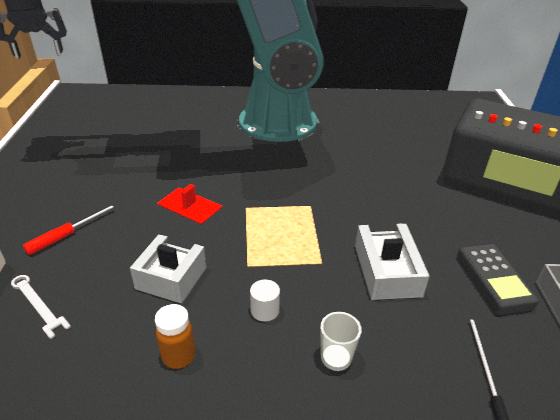

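The top view has three candidates for the wanted lid. The black handle in the left case at (147,184) sits in a case about 85 px long. The black handle in the right case at (372,163) sits in one about 55 px long, so that is the short case. The third is the red look-alike at (375,287). I choose the left one. The mat is centred near (262,240). Next I measure these and crop for a check.

Run:
```python
from h import *
import pickle
d=pickle.load(open("s0.pkl","rb"));s=d["top"];im=s["color"]
cv2.imwrite("pics/crop1.png",cv2.resize(im[130:245,95:205],None,fx=5,fy=5,interpolation=cv2.INTER_CUBIC))
hsv=cv2.cvtColor(im,cv2.COLOR_BGR2HSV)
m=((hsv[...,1]>60)&(hsv[...,2]>150)&(hsv[...,0]>10)&(hsv[...,0]<35)).astype(np.uint8)
m[:180]=0;m[:,:200]=0;m[:,320:]=0
m=cv2.morphologyEx(m,cv2.MORPH_CLOSE,np.ones((5,5)))
c=max(cv2.findContours(m,0,2)[0],key=cv2.contourArea)
w=np.array([ray(s,*p,0.003)[:2] for p in c[:,0].astype(float)],np.float32)
r=cv2.minAreaRect(w);print("mat",r)
# long case top: bright region
m=((hsv[...,2]>120)&(hsv[...,1]<50)).astype(np.uint8)
for n,(a,b,x,y) in dict(long=(135,240,105,195),short=(125,210,330,412)).items():
    q=np.zeros_like(m);q[a:b,x:y]=m[a:b,x:y]
    c=max(cv2.findContours(q,0,2)[0],key=cv2.contourArea)
    h=np.zeros_like(m);cv2.drawContours(h,[c],-1,1,-1)
    r=cv2.minAreaRect(np.array([ray(s,*p,0.057)[:2] for p in c[:,0].astype(float)],np.float32));print(n,r)
    bl=(h&(hsv[...,2]<70)).astype(np.uint8)
    k,l,stt,ce=cv2.connectedComponentsWithStats(bl);i=1+stt[1:,4].argmax();print(" handle",stt[i],ce[i],ray(s,*ce[i],0.07))
```

```text
mat ((0.5106011629104614, 0.012096799910068512), (0.19122667610645294, 0.15129797160625458), 4.4741291999816895)
long ((0.6121634244918823, 0.2241254299879074), (0.15512271225452423, 0.10123724490404129), 4.928575038909912)
 handle [134 178  24  13 214] [145.75233645 184.        ] [0.61074129 0.22126761 0.07      ]
short ((0.6424559354782104, -0.2005082666873932), (0.10134438425302505, 0.1073596253991127), 70.2959976196289)
 handle [361 156  23  15 224] [372.20982143 163.18303571] [ 0.64122224 -0.19863415  0.07      ]
```

View pics/crop1.png

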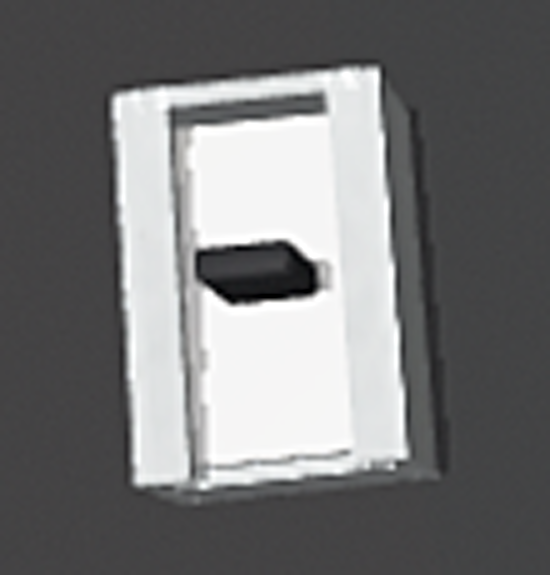

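The crop shows the longer case, with the open, lipped end at the bottom (-x) and the handle at its middle. Yaw is about +4.9°. The measured sizes agree with those given: case 155×101 mm, mat 191×151 mm. Now I move above the case.

```bash
python3 -m jog '[[38,-39,0,0,0,0],[38,-39,0,0,0,0],[38,-39,0,0,0,0],[38,-39,0,0,0,0],[38,-39,0,0,0,0],[38,-39,0,0,0,0],[38,-39,0,0,0,0],[38,-39,0,0,0,0],[38,-39,0,0,0,0],[38,-39,0,0,0,0],[38,-39,0,0,0,0],[38,-39,0,0,0,0],[38,-39,0,0,0,0],[38,-39,0,0,0,0],[38,-39,0,0,0,0],[38,-39,0,0,0,0],[38,-39,0,0,0,0]]' 60 60 && python3 -m jog '[[0,0,0,0,0,-10],[0,0,0,0,0,-10],[0,0,0,0,0,-10],[0,0,0,0,0,-10],[0,0,0,0,0,-10],[0,0,0,0,0,-10],[0,0,0,0,0,-10],[0,0,0,0,0,-10]]'
cat >> h.py <<'E'
def to(x,y,z,yaw):
    "remaining shift in tool axes (mm) and turn (deg) to TCP x,y,z with tool y at world yaw (deg), tool down"
    st=robot.get_state();R=Ro.from_rotvec(st["ee_rot"]);a=np.radians(yaw)
    Y=np.array([np.cos(a),np.sin(a),0]);Z=np.array([0,0,-1.]);T=Ro.from_matrix(np.c_[np.cross(Y,Z),Y,Z])
    print("t",st["time"],"pos",np.round(st["ee_pos"],4),"w",round(st["width"],4),"F",np.round(st["wrist_force"],1))
    print("shift",(R.inv().apply(np.array([x,y,z])-st["ee_pos"])*1e3).round(1),"turn",np.degrees((R.inv()*T).as_rotvec()).round(1))
E
python3 - <<'E'
from h import *
import pickle
to(.612,.222,.231,4.9)
s=robot.snapshot("wrist");pickle.dump(s,open("w1.pkl","wb"));cv2.imwrite("pics/w1.png",s["color"])
print(-np.array(s["R"]).T@s["t"],proj(s,[.612,.222,.08]))
E
```

```text
time: 2.22
ee_pos: [0.6216, 0.2446, 0.2274]
ee_rot: [-3.117, -0.384, 0.004]
wrist_force: [1.2, 0.1, 0.8]
width: 0.0603
time: 3.22
ee_pos: [0.6203, 0.2492, 0.2211]
ee_rot: [-2.078, -2.347, 0.013]
wrist_force: [0.4, 0.6, -0.4]
width: 0.0599
t 3.225 pos [0.6203 0.2492 0.2211] w 0.0599 F [ 0.4  0.6 -0.4]
shift [-26.  -11.7  -9.8] turn [-0.6  0.   2.1]
[0.61208669 0.33044087 0.36400164] [267.42600316 218.58148312]
```

View pics/w1.png

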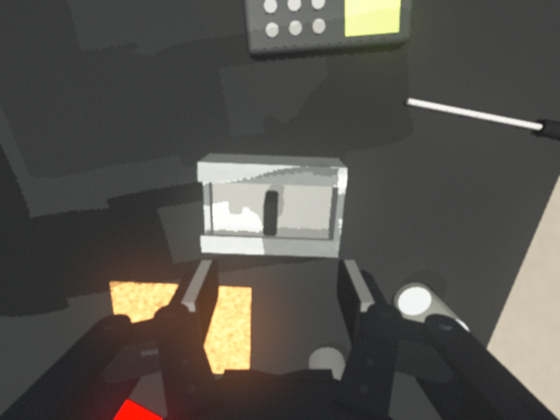

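The wrist view shows the long case at about (272,205), with its black handle at column 271, rows 190–236. I use this as the second view to check the handle's position.

Run:
```python
from h import *
import pickle
s=pickle.load(open("w1.pkl","rb"));im=s["color"];g=cv2.cvtColor(im,cv2.COLOR_BGR2GRAY)
m=np.zeros_like(g);m[180:245,255:290]=g[180:245,255:290]<70
k,l,st,ce=cv2.connectedComponentsWithStats(m);i=1+st[1:,4].argmax();print(st[i],ce[i],ray(s,*ce[i],.06))
for P in ([.612,.222,.08],[.612,.222,.034]):
  for d in(-.018,.018): print(proj(s,np.array(P)+[0,d,0]).round(1))
q=np.zeros_like(g);q[145:265,185:355]=g[145:265,185:355]>95
q=cv2.morphologyEx(q,cv2.MORPH_CLOSE,np.ones((5,5)))
c=max(cv2.findContours(q,0,2)[0],key=cv2.contourArea)
print(cv2.minAreaRect(np.array([ray(s,*p,.057)[:2] for p in c[:,0].astype(float)],np.float32)))
```

```text
[267 192  10  11  71] [271.67605634 196.33802817] [0.61360784 0.23899146 0.06      ]
[265.4 235.4]
[269.5 201.1]
[267.4 218.9]
[271.  188.5]
((0.6139668226242065, 0.2248637080192566), (0.1534900963306427, 0.11116301268339157), 4.867765426635742)
```

```bash
python3 -m jog '[[-14,-6,30,-0.6,0,2],[-12,-5,40,0,0,0],[0,0,40,0,0,0],[0,0,0,0,0,0]]' 60 60 ; python3 -c "
from h import *
to(.613,.222,.046,4.9)"
```

```text
time: 3.78
ee_pos: [0.6117, 0.2216, 0.1084]
ee_rot: [-2.128, -2.311, -0.0]
wrist_force: [-1.0, -0.1, -0.6]
width: 0.06
t 3.775 pos [0.6117 0.2216 0.1084] w 0.06 F [-1.  -0.1 -0.6]
shift [ 0.3  1.4 62.4] turn [-0.  -0.  -0.2]
```

```bash
python3 -m jog '[[0,1,25,0,0,0],[0,0,20,0,0,0],[0,0,16,0,0,0],[0,0,0,0,0,0]]' 60 60 && python3 -m jog '[[0,0,0,0,0,0],[0,0,0,0,0,0],[0,0,0,0,0,0],[0,0,0,0,0,0],[0,0,0,0,0,0],[0,0,0,0,0,0]]' 0 60; python3 -c "
from h import *
to(.613,.222,.046,4.9)
s=robot.snapshot('scene');cv2.imwrite('pics/g1.png',cv2.resize(s['color'][150:310,300:480],None,fx=4,fy=3.75))"
```

```text
time: 4.28
ee_pos: [0.6165, 0.223, 0.0499]
ee_rot: [2.13, 2.305, 0.009]
wrist_force: [-0.2, 0.1, -0.1]
width: 0.0596
time: 5.03
ee_pos: [0.6163, 0.2232, 0.0523]
ee_rot: [2.13, 2.304, 0.01]
wrist_force: [-1.3, 0.0, -1.7]
width: 0.0132
t 5.025 pos [0.6163 0.2232 0.0523] w 0.0132 F [-1.3  0.  -1.7]
shift [-0.9 -3.5  6.3] turn [ 0.4 -0.1 -0.4]
```

View pics/g1.png

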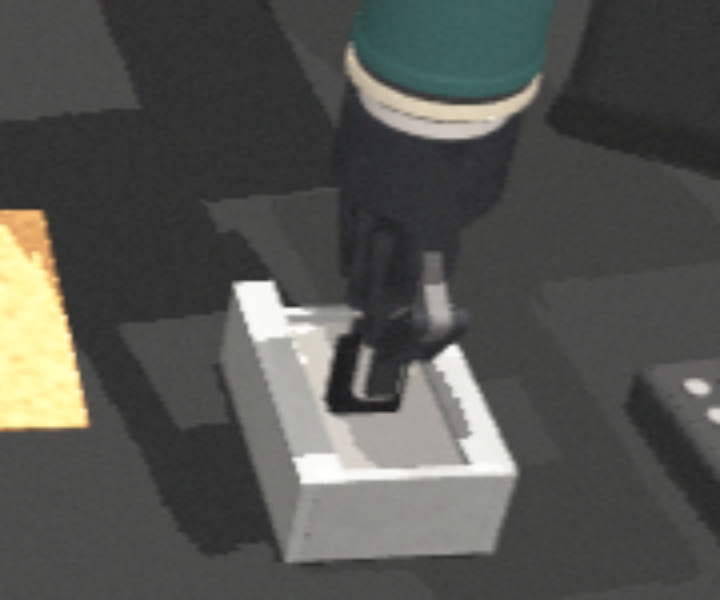

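The fingers are on the handle at (365,370) in the crop. Width is 13 mm against a 14 mm handle, so it is gripped. Now I lift 13 mm.

```bash
python3 -m jog '[[0,0,-4,0,0,0],[0,0,-5,0,0,0],[0,0,-4,0,0,0],[0,0,0,0,0,0]]' 0 80; python3 -c "
from h import *
to(.6163,.2232,.0653,4.9)"
```

```text
time: 5.58
ee_pos: [0.6163, 0.2232, 0.0662]
ee_rot: [2.13, 2.304, 0.01]
wrist_force: [-1.5, -0.4, -0.6]
width: 0.0128
t 5.575 pos [0.6163 0.2232 0.0662] w 0.0128 F [-1.5 -0.4 -0.6]
shift [ 0.  -0.   0.9] turn [ 0.4 -0.1 -0.4]
```

```bash
python3 -m jog '[[0,-10,1,0.4,0,-0.4],[0,-15,0,0,0,0],[0,-15,0,0,0,0],[0,-15,0,0,0,0]]' ; python3 -c "
from h import *
to(.6163-.155*.9963,.2232-.155*.0854,.0653,4.9)"
```

```text
time: 6.08
ee_pos: [0.5588, 0.2183, 0.0651]
ee_rot: [-2.124, -2.314, -0.003]
wrist_force: [-0.6, -1.1, -1.0]
width: 0.0124
t 6.075 pos [0.5588 0.2183 0.0651] w 0.0124 F [-0.6 -1.1 -1. ]
shift [  0.  -97.3  -0.3] turn [ 0.1 -0.1  0. ]
```

```bash
python3 -m jog '[[0,-18,0,0,0,0],[0,-18,0,0,0,0],[0,-18,0,0,0,0],[0,-18,0,0,0,0]]' ; python3 -c "
from h import *
to(.6163-.155*.9963,.2232-.155*.0854,.0653,4.9)"
```

```text
time: 6.58
ee_pos: [0.4809, 0.2115, 0.0653]
ee_rot: [-2.123, -2.315, -0.003]
wrist_force: [0.5, 0.7, -1.3]
width: 0.0126
t 6.575 pos [0.4809 0.2115 0.0653] w 0.0126 F [ 0.5  0.7 -1.3]
shift [  0.1 -19.1   0. ] turn [ 0.  -0.1  0. ]
```

```bash
python3 -m jog '[[0,-11,0,0,0,0],[0,-11,0,0,0,0],[0,0,0,0,0,0]]' ; python3 -c "
from h import *
to(.6163-.158*.9963,.2232-.158*.0854,.0653,4.9)
s=robot.snapshot('scene');cv2.imwrite('pics/g2.png',cv2.resize(s['color'][120:310,230:450],None,fx=3.5,fy=3))"
```

```text
time: 6.95
ee_pos: [0.4554, 0.2093, 0.0656]
ee_rot: [-2.122, -2.315, -0.001]
wrist_force: [0.1, 0.9, -1.0]
width: 0.0126
t 6.95 pos [0.4554 0.2093 0.0656] w 0.0126 F [ 0.1  0.9 -1. ]
shift [0.1 3.5 0.3] turn [-0.  -0.1  0.1]
```

View pics/g2.png

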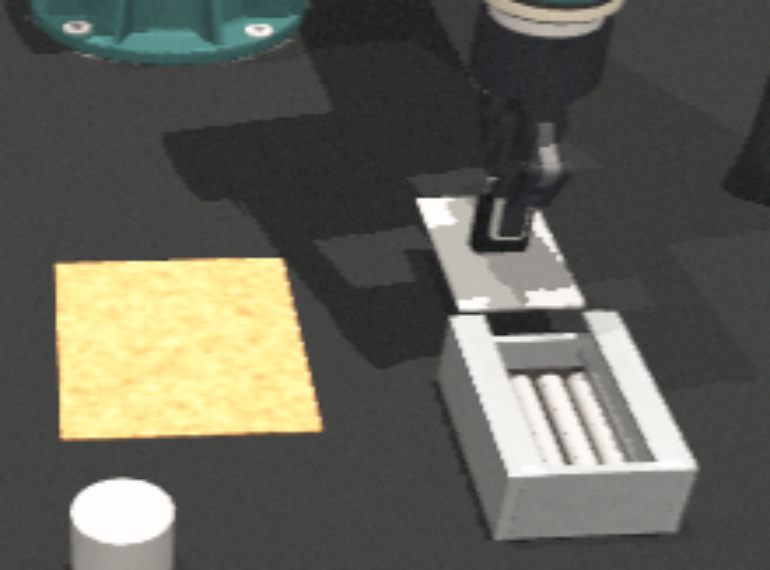

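The lid is gripped, level and clear of the case; a gap shows at (515,312). I raise it and carry it over the mat.

```bash
python3 -m jog '[[0,0,-15,0,0,0],[0,0,-15,0,0,0]]' ; python3 -c "
from h import *
to(.5106,.0121,.095,4.5)"
```

```text
time: 7.25
ee_pos: [0.4573, 0.2094, 0.0967]
ee_rot: [-2.123, -2.315, -0.002]
wrist_force: [0.3, 0.9, -1.5]
width: 0.0131
t 7.25 pos [0.4573 0.2094 0.0967] w 0.0131 F [ 0.3  0.9 -1.5]
shift [-201.2   36.     1.4] turn [ 0.  -0.1  0.5]
```

```bash
python3 -m jog '[[-20,4,0,0,0,0],[-30,5,0,0,0,0],[-34,6,0,0,0,0],[-34,6,0,0,0,0],[-34,6,0,0,0,0],[-30,5,0,0,0,0],[-15,3,0,0,0,0],[0,0,0,0,0,0]]' ; python3 -c "
from h import *
import pickle
to(.5106,.0121,.0253,4.5)
s=robot.snapshot('top');pickle.dump(s,open('t2.pkl','wb'));cv2.imwrite('pics/t2.png',cv2.resize(s['color'][150:330,180:340],None,fx=3.3,fy=3.3))"
```

```text
time: 8.25
ee_pos: [0.5223, 0.011, 0.1066]
ee_rot: [2.115, 2.307, 0.024]
wrist_force: [-0.2, 0.2, -1.4]
width: 0.0128
t 8.25 pos [0.5223 0.011  0.1066] w 0.0128 F [-0.2  0.2 -1.4]
shift [  2.  -13.1  81. ] turn [ 1.1 -0.1  0.5]
```

View pics/t2.png

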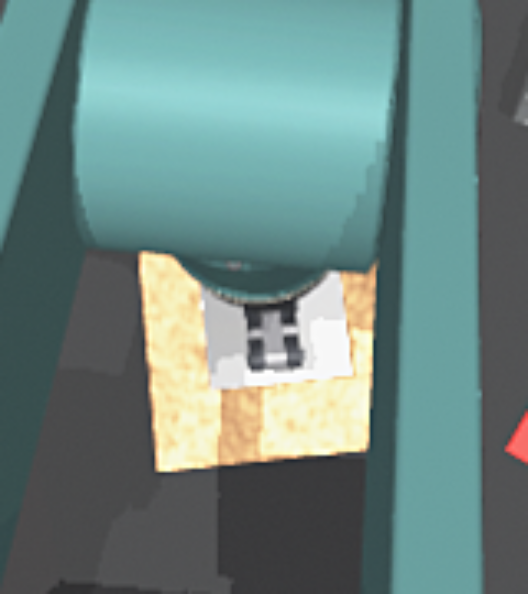

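The held lid, at about (278,335) in the crop, is over the mat and aligned with it. I correct the drift and tilt and lower in steps.

```bash
python3 -m jog '[[1,-7,20,1.1,0,0.5],[1,-7,20,0,0,0],[0,0,20,0,0,0],[0,0,10,0,0,0],[0,0,0,0,0,0]]' ; python3 -c "
from h import *
to(.5106,.0121,.0253,4.5)"
```

```text
time: 8.93
ee_pos: [0.5029, 0.0177, 0.0306]
ee_rot: [-2.123, -2.304, 0.006]
wrist_force: [-0.3, 0.4, -0.6]
width: 0.0126
t 8.925 pos [0.5029 0.0177 0.0306] w 0.0126 F [-0.3  0.4 -0.6]
shift [-6.2  7.2  5.2] turn [-0.5 -0.2  0.2]
```

```bash
python3 -m jog '[[-6,7,0,-0.5,-0.2,0],[0,0,0,0,0,0]]' ; python3 -c "
from h import *
to(.5106,.0121,.0253,4.5)"
```

```text
time: 9.18
ee_pos: [0.5117, 0.0123, 0.0311]
ee_rot: [2.127, 2.31, 0.002]
wrist_force: [0.4, -0.4, -2.0]
width: 0.0128
t 9.175 pos [0.5117 0.0123 0.0311] w 0.0128 F [ 0.4 -0.4 -2. ]
shift [-0.1 -1.1  5.8] turn [0.1 0.  0.2]
```

```bash
python3 -m jog '[[0,-1,3,0,0,0],[0,0,2,0,0,0],[0,0,1,0,0,0],[0,0,0,0,0,0]]' ; python3 -c "
from h import *
to(.5106,.0121,.0253,4.5)"
```

```text
time: 9.68
ee_pos: [0.5114, 0.0119, 0.0257]
ee_rot: [2.127, 2.308, 0.004]
wrist_force: [-0.3, -0.9, -0.1]
width: 0.0125
t 9.675 pos [0.5114 0.0119 0.0257] w 0.0125 F [-0.3 -0.9 -0.1]
shift [ 0.3 -0.8  0.4] turn [0.2 0.  0.2]
```

```bash
python3 -m jog '[[0,0,1,0,0,0],[0,0,0,0,0,0]]'; python3 -m jog '[[0,0,1,0,0,0],[0,0,0,0,0,0]]'
```

```text
time: 9.93
ee_pos: [0.5115, 0.0118, 0.0249]
ee_rot: [2.127, 2.308, 0.004]
wrist_force: [-0.6, 0.5, -0.7]
width: 0.0124
time: 10.18
ee_pos: [0.5116, 0.0118, 0.0251]
ee_rot: [2.126, 2.308, 0.005]
wrist_force: [0.5, 0.5, -1.8]
width: 0.0125
```

```bash
python3 -m jog '[[0,0,1.5,0,0,0],[0,0,0,0,0,0]]'; python3 -m jog '[[0,0,1.5,0,0,0],[0,0,0,0,0,0]]'; python3 -c "
from h import *
s=robot.snapshot('scene');cv2.imwrite('pics/g3.png',cv2.resize(s['color'][140:290,210:360],None,fx=4,fy=4))"
```

```text
time: 10.42
ee_pos: [0.5117, 0.0117, 0.0251]
ee_rot: [2.126, 2.308, 0.005]
wrist_force: [0.6, 0.6, -2.0]
width: 0.0127
time: 10.68
ee_pos: [0.5119, 0.0117, 0.0251]
ee_rot: [2.125, 2.307, 0.005]
wrist_force: [-0.2, 0.8, -0.7]
width: 0.0132
```

View pics/g3.png

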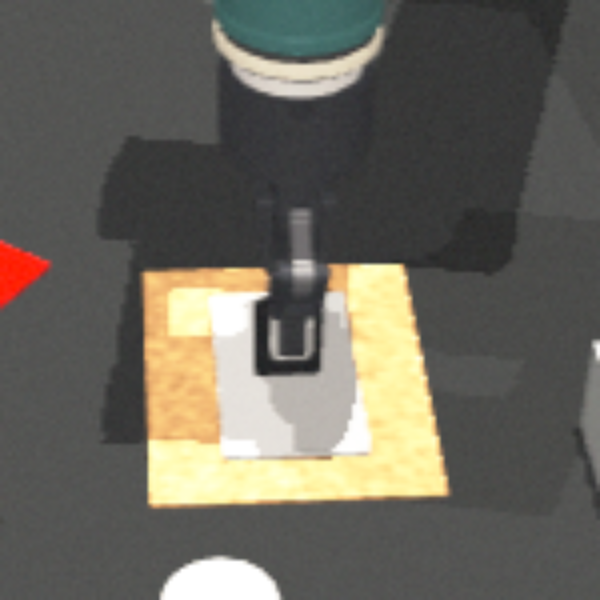

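The lid sits flat on the mat around (290,375). Its height has stopped at the expected rest value (25.1 mm against 25.3 mm) and further down-commands don't move it. I release and retreat.

```bash
python3 -m jog '[[0,0,0,0,0,0],[0,0,0,0,0,0],[0,0,0,0,0,0],[0,0,0,0,0,0],[0,0,0,0,0,0]]' 60 && python3 -m jog '[[0,0,-15,0,0,0],[0,0,-20,0,0,0],[0,0,-30,0,0,0],[0,0,-40,0,0,0],[0,0,-40,0,0,0],[0,0,0,0,0,0]]' && python3 -m jog '[[40,0,0,0,0,0],[45,0,0,0,0,0],[45,0,0,0,0,0],[45,0,0,0,0,0],[45,0,0,0,0,0],[45,0,0,0,0,0],[45,0,0,0,0,0],[45,0,0,0,0,0],[0,0,0,0,0,0]]'
python3 -c "
from h import *
import pickle
s=robot.snapshot('top');pickle.dump(s,open('t3.pkl','wb'));cv2.imwrite('pics/t3.png',s['color'])"
```

```text
time: 11.35
ee_pos: [0.5123, 0.0116, 0.0241]
ee_rot: [2.125, 2.307, 0.005]
wrist_force: [-0.4, -0.1, 0.1]
width: 0.0602
time: 12.1
ee_pos: [0.5117, 0.0117, 0.1783]
ee_rot: [2.123, 2.306, 0.008]
wrist_force: [1.1, -0.1, -0.1]
width: 0.0595
time: 13.22
ee_pos: [0.4785, 0.3744, 0.1759]
ee_rot: [2.127, 2.303, 0.002]
wrist_force: [0.4, -0.3, -0.7]
width: 0.0597
```

View pics/t3.png

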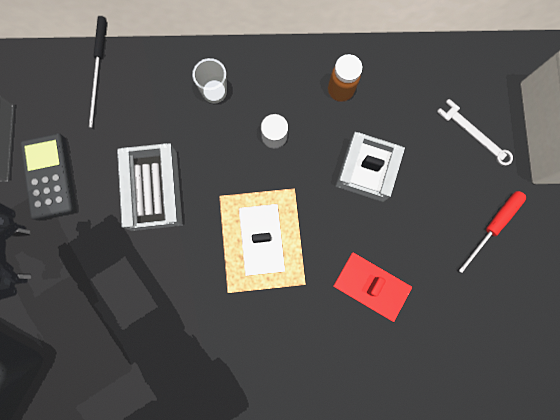

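The lid lies at (262,240) in the middle of the mat, handle up. The long case is open, the short case still closed, and the red piece has not moved. I do a quick numeric check, then hand in.

Run:
```python
from h import *
import pickle
s=pickle.load(open("t3.pkl","rb"));h=cv2.cvtColor(s["color"],cv2.COLOR_BGR2HSV)
m=np.zeros(h.shape[:2],np.uint8);m[190:290,225:300]=((h[...,1]<40)&(h[...,2]>150))[190:290,225:300]
c=max(cv2.findContours(m,0,2)[0],key=cv2.contourArea)
print(cv2.minAreaRect(np.array([ray(s,*p,.007)[:2] for p in c[:,0].astype(float)],np.float32)), "mat .5106 .0121 4.47deg")
robot.close_job()
```

```text
((0.5109617114067078, 0.012522481381893158), (0.13324736058712006, 0.0770568773150444), 4.7834248542785645) mat .5106 .0121 4.47deg
the job is handed in; nothing more can be done
```

I opened the longer case and laid its lid flat, handle up, on the middle of the cork mat, then handed the job in at about 13 s of the 43 s allowed.

**What I did:** I gripped the handle, raised the lid about 14 mm and slid it out to about 161 mm, past the 141 mm needed. I then carried it over, set it down, released it and moved the arm clear.

**Last checks, from the top camera:**
- **Lid position:** the lid's centre is within about 1 mm of the mat's centre, and its angle is within about 0.3° of the mat's. Its outline measured 133×77 mm, against 132×76 mm given, which fits it lying flat.
- **Other things:** the shorter case is still closed and the red look-alike has not moved. Wrist forces read after the moves were about 2 N at most.

**Less than ideal:** I gripped the handle about 7 mm higher than the grip point, but the grip held. The force reading was too noisy to show touchdown, so I took it from the height levelling off at the expected value.

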